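# Hitch the ball coupler to its stand and latch it

## Task

Pick up the ball coupler, lower its socket on to the ball of the stand and press it straight down, with its latch lever still up, past its stiff spring detents until its rim sits fully home on the collar under the ball. Then press the latch lever all the way down and let go, leaving the coupler latched on the ball. Feel your way and press gently, with no more than about 35 N, and leave the other things where they are.

Things in the scene. Friction and masses are not known exactly. Their poses are not given: they have to be found in the camera images.
- coupler: Ball coupler head, loose, plain aluminium, 0.4 to 0.7 kg: a round cup standing mouth down, 44 mm across, 36 mm tall, with a square drawbar stub (16 mm wide, z 13 to 27 mm) reaching 53 mm from the cup's axis, and a forked latch lever on its roof. Origin: on the cup's axis in the plane of its rim (underside); z up through the roof, -x along the drawbar stub.
- cup_grip (a point): Point on the cup's axis, 25 mm above the rim, midway between two upright flats to grip across: they stand at coupler y = +-21 mm (42 mm apart), are 26 mm wide in x and reach from z 4 to 34 mm.
- cup_mouth (a point): Centre of the cup's mouth, in the rim plane: a funnel 37 mm wide narrowing to a 28 mm bore at 5 mm depth. Two spring detents in the bore squeeze the ball over the last 10.5 mm before home: a stiff push fit, about 8 to 15 N down while it moves, more than it weighs; let go in it, or under side load, it stays askew (15 N on the lowered lever pad helps to level it). Only the last 3 mm ease. Press with 35 N at most.
- stand: Ball stand, fixed: base plate 80 x 80 x 10 mm, a sleeve 30 mm across and an upright post with a 25 mm ball on top. Origin: underside of the plate, on the axis of post and ball, z up. A flat collar 44 mm across sits under the ball, its top 14 mm below the ball's centre; the coupler is home with its rim on the collar. The ball's height differs each time: see sleeve_top.
- sleeve_top (a point): Centre of the sleeve's top, on the post's axis, 40 mm above the table. The post is clamped in it at a different height each time, rigid: the ball's centre is 60 to 100 mm above the table (not reported, find it by feel or sight), so the coupler's rim when home is 46 to 86 mm above the table.
- latch_lever (a joint): Lever angle in rad: 0 raised (starts at 0 to 0.05), 0.65 fully down, level, at its stop. Hinge along coupler y at coupler x -19, z 40 mm; it reaches 42 mm to +x over the roof, 28 mm wide, 5 mm thick; raised, its tip is 68 mm over the rim. It stays where left; pressing its pad takes 2 to 6 N. It drives a bolt under the ball, so goes fully down only with the coupler home.
- lever_pad (a point): Middle of the upper face of the lever's ribbed pad (16 x 28 mm), 34 mm from the hinge; at coupler x about +7 mm, z 63 mm when raised and x +15 mm, z 42.5 mm when down. Press here from above with closed fingers.
- home_pin (a joint): Travel in m of the spring pin in the middle of the coupler's roof, pushed up by the ball: 0 = no ball near; it begins to move 8 mm before home and reads 0.008 with the rim on the collar, when its 6 mm wide top stands 4 mm above the roof (at 0 it is hidden in the roof). Weak spring, under 0.6 N.
- weight_1: Bystander: beige calibration weight with a grip knob, 31 mm across, 50 mm tall. Origin at the centre of its underside.
- coupling_hub_a: Bystander: round aluminium coupling hub, 44 mm across, 27 mm tall. Origin at the centre of its underside.
- bearing_6202: Bystander: ball bearing ring, 35 mm across, 11 mm tall. Origin at the centre of its underside.
- spare_star_knob: Bystander: black star knob with a threaded stud, 36 mm across, 37 mm tall. Origin at the centre of its underside.
- tape_roll: Bystander: roll of black tape lying flat, 69 mm across, 19 mm tall. Origin at the centre of its underside.
- fuse_carton: Bystander: small white carton, 42 x 62 x 22 mm. Origin at the centre of its underside.
- coupling_spider: Bystander: star-shaped coupling insert lying flat, 36 mm across, 10 mm tall. Origin at the centre of its underside.

How it is judged (in metres and radians):
On the way:
1. the coupler is home on the ball, upright, its latch lever still up (value of joint home_pin above 0.0065 m and horizontal distance between coupler and stand below 0.004 m and angle between coupler's own z axis and vertical below 0.1 rad and value of joint latch_lever below 0.25 rad), for 0.2 s.
At the end, for the whole second after the job is handed in: The coupler sits on the ball with its rim home on the collar (home pin above 6.5 mm of 8), its axis within 4 mm of the stand's axis and within 0.1 rad of upright; the latch lever is down (above 0.58 of 0.65 rad); it is released and at rest (value of joint home_pin above 0.0065 m and horizontal distance between coupler and stand below 0.004 m and angle between coupler's own z axis and vertical below 0.1 rad and value of joint latch_lever above 0.58 rad and linear speed of coupler below 0.02 m/s and contact force between the fingers and coupler below 0.1 N); the robot touches nothing.
It fails at once if the contact forces between coupler and stand sum to more than 70 N (some 25 N of it is the squeeze of the detents, so this means pressing with about 40 N or more) (contact force between coupler and stand above 70 N).
It fails at once if a bystander is moved by more than 25 mm (distance of any of weight_1, coupling_hub_a, bearing_6202, spare_star_knob, tape_roll, fuse_carton, coupling_spider from where it was at the start of the episode above 0.025 m).
It also fails if it takes over 69 s, if anything falls off the work surface, if the arm or the gripper's body presses on something with over 40 N, if the wrist force passes 120 N, or if a joint passes its speed limit or range.

## Robot

A 6-joint arm with a two-finger parallel gripper is mounted at the origin on a cart in front of the work surface, level with it; the furniture and walls round the work are solid. World frame = base frame: x ahead of the robot, y to its left, z up, the work surface at z = 0. Lengths are in mm, angles in rad, forces in N, time in s.
With the tool pointing down it reaches from about 425 to 925 mm from the base axis. Payload 12.5 kg.
Tool frame: the origin (TCP) lies at the very end of the fingers, on their centre line; the grasp point (between the pads) lies 19 mm behind it; z points along the fingers, y is the direction in which the jaws open and shut (so a half turn about z gives the same grasp; the last joint's range is limited). The gripper opens to 85 mm and grips with 20 to 120 N. Pads are 22 mm wide; open, the fingers measure 114 mm over their backs; the gripper's body (76 mm by 85 mm) begins 54 mm behind the grasp point. The pads swing forward as they close: fully open they stand 13 mm farther back than shut.
Start: joints at [1.088, 0.491, 1.559, -0, 1.092, -0.106], TCP at [229.951, 581.178, 231.327] pointing down, gripper open.
Joint ranges: [-3.1, 3.1], [-0.84, 2.19], [0.05, 2.79], [-1.13, 4.28], [0.06, 2.93], [-2.69, 2.69]. Speed limits (rad/s): [2.22, 2.22, 2.79, 3.14, 3.14, 3.14].

## Interface

Orientations are given as [roll, pitch, yaw] about the fixed x, y, z axes, in that order (R = Rz(yaw) Ry(pitch) Rx(roll)).
In Python, from rig import robot gives the robot as it stands.
- The arm moves only by the shell command python3 -m crank 'ROWS'. ROWS is JSON, one flat list of numbers, 5 for each row, row after row: the opening, from -1 (shut) to 1 (fully open), then the shift along the tool's x, y, z in mm, then the turn about the tool's z in degrees. A call has 1 to 12 rows; each row shifts and turns the commanded pose from where the row before left it, along the tool's axes as they then stand; what a row does not reach is not made up. A row lasts 1/8 s, in which the tool goes at most 62.5 mm and 10.7 degrees, less where a joint would pass 70% of its speed; a pose out of reach is approached as far as the arm can. A call is refused whole if a number of a shift passes 62.5 or a number of a turn 10.7, either way. A call with a gripper value outside its range is refused whole. The fingers move at their own pace and stop on an object; the grip force is fixed at half the most. Time passes only in rows, so rows that do not move let the fingers close. It gives the time, the measured TCP pose, the force and the opening at its end, in the units of the state.
- robot.observe(): the state, without advancing time (a new reading comes with each control period).
- robot.grab_frame(name): name is "scene" or "top" or "wrist"; returns a dict with "img" (480x640x3 uint8, red, green, blue), "K" (3x3 intrinsics, pixels), "position" and "attitude" of the camera in the world. Camera axes: x right, y down, z forward; pixel columns grow to the right and rows downward; lengths in mm; the calibration is good to about 2 mm. A picture is of the moment at which its call begins. There is no depth.
- robot.close_job(): hands the job in, once; it reports no verdict.
The state is a dict: "t": time; "joint_pos": joint angles; "joint_velocities": joint speeds; "effort": joint torques, N m; "tcp_pos": TCP position; "orientation": TCP orientation; "contact_force": force on the tool from outside, world axes, zero at the start; "wrist_torque": the same for the moment, N m; "gripper_width": finger opening in mm.
Only numpy, scipy, OpenCV 4.12 (cv2) and the standard library are available. Lean on these libraries where they do the work, as an engineer would, in place of code of your own. Each camera call takes 0.05 s, during which the arm holds its last target.

## Working session

There is one attempt and no reset: what is moved stays moved. The work goes in short steps, Python scripts to look and compute and a shell command to move; the robot and the scene stay as the last step left them, time stands still between calls to the robot, and variables do not carry over. Pictures are saved under pics/ and viewed, and the job is handed in when it is done.

```bash
mkdir -p pics; ls; python3 - <<'E'
from rig import robot
import cv2
s=robot.observe()
for k,v in s.items(): print(k,v)
for n in ["scene","top","wrist"]:
    f=robot.grab_frame(n)
    cv2.imwrite(f"pics/{n}0.png",f["img"][:,:,::-1])
    print(n,f["K"],f["position"],f["attitude"])
E
```

```text
pics
t 0.0
joint_pos [ 1.08838717e+00  4.91558195e-01  1.55950279e+00  1.04179111e-05
  1.09167674e+00 -1.05563076e-01]
joint_velocities [-0.00170359  0.00030822 -0.00010788 -0.00048693  0.00102466 -0.00183424]
effort [-2.88851450e-03 -6.18440652e+01 -2.61591107e+01 -2.58363079e-04
  3.95552401e-03 -8.50738616e-06]
tcp_pos [229.83443585 580.94307064 230.71021437]
orientation [-3.14045493e+00 -1.29840860e-04  2.76474169e+00]
contact_force [-0.54061878  0.77465146  0.35189279]
wrist_torque [-0.03408703  0.01232366 -0.01090342]
gripper_width 85.59656502519725
scene [[616.49356112   0.         320.78500978]
 [  0.         616.49356112 258.79289756]
 [  0.           0.           1.        ]] [  -44.32497061 -1070.89572162   830.10791519] [-2.12727016  0.01142261 -0.48676224]
top [[486.70676812   0.         320.27061812]
 [  0.         486.70676812 234.75367177]
 [  0.           0.           1.        ]] [ 265.37615717   18.86714199 1405.07855702] [-2.95857482  0.00329978 -1.55757097]
wrist [[372.40188619   0.         319.53425338]
 [  0.         372.40188619 239.76525464]
 [  0.           0.           1.        ]] [157.28808452 608.6495304  372.67146926] [2.83505112e+00 6.41240545e-04 1.19474915e+00]
```

View pics/scene0.png

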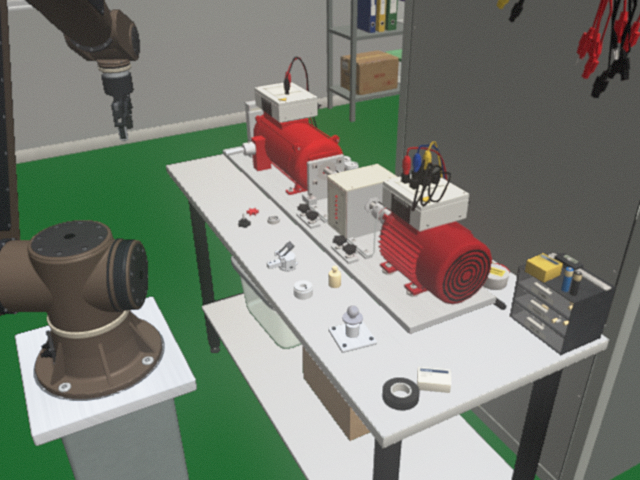

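View pics/top0.png

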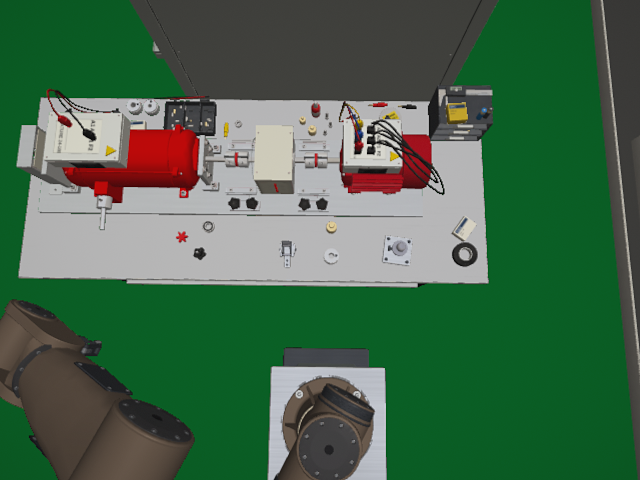

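View pics/wrist0.png

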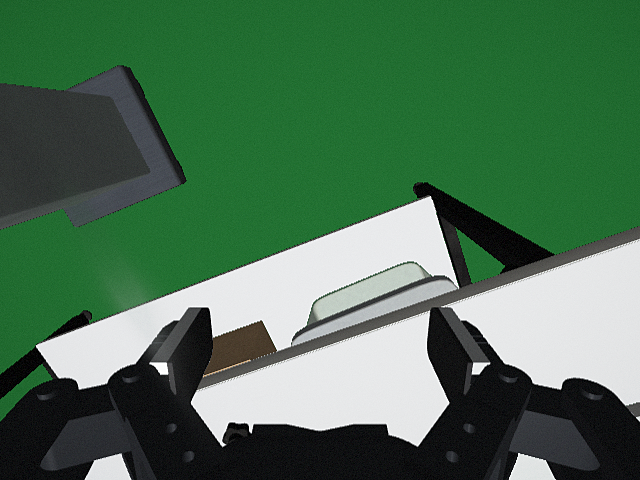

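Coupler is at about (288,252) and the stand at about (399,248) in the top view; in the scene view they are at (285,257) and (352,325). I'll zoom in and cast rays.

```bash
cat > h.py <<'E'
import numpy as np,cv2
from scipy.spatial.transform import Rotation as Ro
from rig import robot
def cam(f): return np.array(f["K"]),np.array(f["position"]),Ro.from_euler('xyz',f["attitude"]).as_matrix()
def ray(f,u,v):
    K,p,R=cam(f); return p,R@np.linalg.solve(K,[u,v,1.])
def onz(f,u,v,z):
    p,d=ray(f,u,v); return p+d*(z-p[2])/d[2]
def tri(f1,a,f2,b):
    p,d=ray(f1,*a);q,e=ray(f2,*b)
    s=np.linalg.lstsq(np.c_[d,-e],q-p,rcond=None)[0]
    A=p+d*s[0];B=q+e*s[1]; return (A+B)/2,np.linalg.norm(A-B)
def proj(f,X):
    K,p,R=cam(f); c=K@(R.T@(np.array(X,float)-p)); return c[:2]/c[2]
def save(f,n,box=None,sc=1):
    im=f["img"][:,:,::-1]
    if box: x,y,w,h=box; im=im[y:y+h,x:x+w]
    cv2.imwrite("pics/"+n,cv2.resize(im,None,fx=sc,fy=sc,interpolation=cv2.INTER_CUBIC))
E
python3 - <<'E'
from h import *
import pickle
t=robot.grab_frame("top");s=robot.grab_frame("scene")
pickle.dump((t,s),open("f0.pkl","wb"))
save(t,"tc.png",(268,225,50,50),8);save(t,"ts.png",(374,223,50,50),8)
save(s,"sc.png",(260,230,50,50),8);save(s,"ss.png",(325,300,60,60),8)
a=[cv2.imread("pics/"+n) for n in("tc.png","ts.png","sc.png")]
cv2.imwrite("pics/m1.png",np.hstack(a[:2]))
print(onz(t,288,252,0),onz(t,399,248,0),onz(s,285,262,0))
E
```

```text
[473.0046522  120.40757357   0.        ] [ 488.92938205 -203.42414576    0.        ] [485.07558882 143.35694624   0.        ]
```

View pics/m1.png

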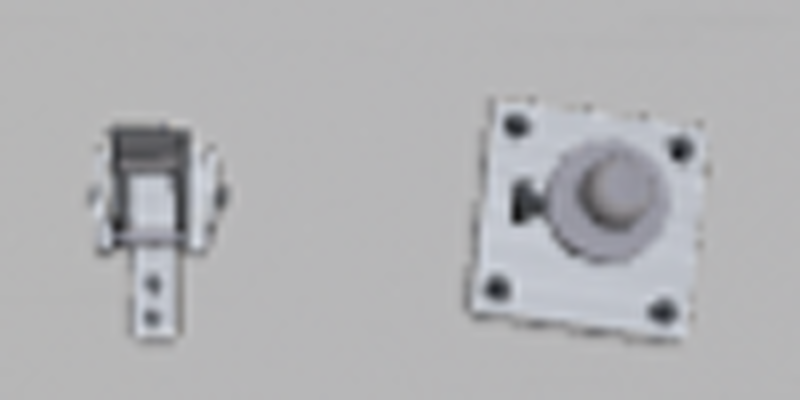

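View pics/sc.png

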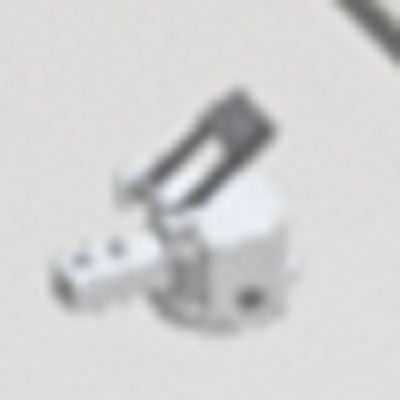

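View pics/ss.png

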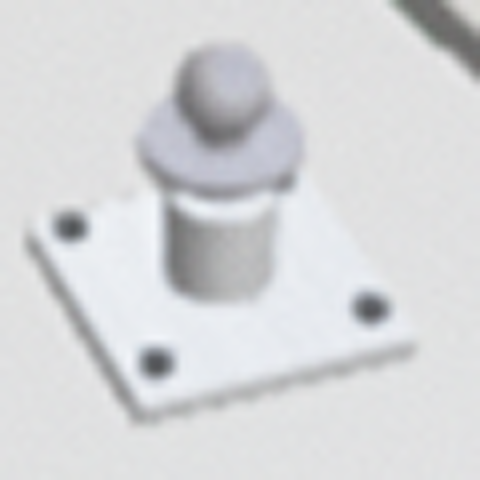

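The top crop shows the coupler with its stub pointing towards the robot (stub end at about crop (156,338), flats at crop x≈98 and 218) and the ball at crop (619,192). In the scene crop the ball is at (223,90).

```bash
python3 - <<'E'
from h import *
import pickle
t,s=pickle.load(open("f0.pkl","rb"))
T=lambda U,V,x,y:((U+.5)/8-.5+x,(V+.5)/8-.5+y)
print("ball",tri(t,T(619,192,374,223),s,T(223,90,325,300)))
# plate corners on z=10 -> centre
c=[onz(t,*T(U-400,V,374,223),10) for U,V in((492,98),(702,124),(686,338),(470,314))]
c=np.array(c);print("plate top corners",c.round(1),c.mean(0),[np.linalg.norm(c[i]-c[i-1]).round(1) for i in range(4)])
print("ball tri",tri(t,T(219,192,374,223),s,T(223,90,325,300)))
print("collar tri",tri(t,T(207,200,374,223),s,T(220,146,325,300)))
# coupler
for nm,p,z in(("stubend",(156,340),20),("stubendtop",(156,337),27),("stub L",(132,290),27),("stub R",(180,290),27),("stub hole1",(152,284),27),("hole2",(152,317),27),("flatL",(98,200),30),("flatR",(216,200),30),("lever tipL",(110,130),66),("tipR",(188,130),66)):
    print(nm,onz(t,*T(*p,268,225),z).round(1))
print("tip L/R tri",tri(t,T(110,130,268,225),s,T(238,88,260,230)),tri(t,T(188,130,268,225),s,T(276,126,260,230)))
print("stub hole", tri(t,T(152,284,268,225),s,T(117,247,260,230)),tri(t,T(152,317,268,225),s,T(84,259,260,230)))
E
```

```text
ball (array([ 445.6477244 , -302.50111226,  160.41019745]), np.float64(48.971585291962036))
plate top corners [[ 525.7 -161.9   10. ]
 [ 517.1 -238.1   10. ]
 [ 438.7 -230.7   10. ]
 [ 446.4 -153.1   10. ]] [ 481.96962999 -195.95718012   10.        ] [np.float64(79.8), np.float64(76.7), np.float64(78.7), np.float64(78.0)]
ball tri (array([ 481.67114029, -197.63963623,   70.56972238]), np.float64(0.28812227943899404))
collar tri (array([ 481.82450314, -196.43398663,   51.7171645 ]), np.float64(0.2925441856713998))
stubend [426.5 120.5  20. ]
stubendtop [426.8 120.1  27. ]
stub L [443.5 129.   27. ]
stub R [443.7 111.9  27. ]
stub hole1 [445.7 122.   27. ]
hole2 [433.9 121.7  27. ]
flatL [475.3 141.8  30. ]
flatR [475.8  99.7  30. ]
lever tipL [494.6 135.1  66. ]
tipR [494.9 107.9  66. ]
tip L/R tri (array([495.41050381, 135.12985416,  63.91595073]), np.float64(1.0136561513280995)) (array([495.50393667, 107.88274956,  64.39238173]), np.float64(0.6581140032929147))
stub hole (array([446.21643176, 121.67190862,  28.17220232]), np.float64(1.3409086291737784)) (array([434.71051934, 121.34708285,  27.45549068]), np.float64(1.8193335174312741))
```

Two views agree (ray gap 0.3 mm). The ball is at (481.8,-197, z≈70), so home rim should be z≈56. The coupler axis is at (480,121) with yaw≈0. Next I'll move over the coupler.

```bash
python3 -m crank '[1,0,0,0,-10.7, 1,0,0,0,-10.7, 1,-25,-46,0,-0.2, 1,-25,-46,0,0, 1,-25,-46,0,0, 1,-25,-46,0,0, 1,-25,-46,0,0, 1,-25,-46,0,0, 1,-25,-46,0,0, 1,-25,-46,0,0, 1,-25,-46,0,0, 1,-25,-46,0,0]'; python3 -m crank '[1,0,0,40,0,1,0,0,40,0,1,0,0,0,0]'; python3 - <<'E'
from h import *
w=robot.grab_frame("wrist");save(w,"w1.png")
print(robot.observe()["tcp_pos"],robot.observe()["orientation"],w["position"],robot.observe()["joint_pos"])
for X in((480,121,36),(427,121,27),(480,142,34),(480,100,34),(495,121,66)): print(X,proj(w,X).round(1))
E
```

```text
t: 1.75
tcp_pos: [480.5, 119.5, 231.5]
orientation: [3.141, 0.0, -3.141]
contact_force: [0.7, 0.7, 0.0]
gripper_width: 85.6
t: 2.12
tcp_pos: [478.8, 120.9, 149.6]
orientation: [-3.141, -0.005, 3.141]
contact_force: [0.0, 0.0, 0.3]
gripper_width: 85.5
[479.71249917 121.1159974  151.19110787] [-3.14144200e+00 -1.95238012e-03 -3.14145257e+00] [401.46259518 120.06327337 291.8105153 ] [ 1.13679296e-01  4.17329940e-01  1.96088325e+00  1.03227111e-04
  7.65336348e-01 -1.45733177e+00]
(480, 121, 36) [320.8 238.2]
(427, 121, 27) [320.9 162. ]
(480, 142, 34) [349.9 237.4]
(480, 100, 34) [291.8 237.4]
(495, 121, 66) [320.9 273.6]
```

View pics/w1.png

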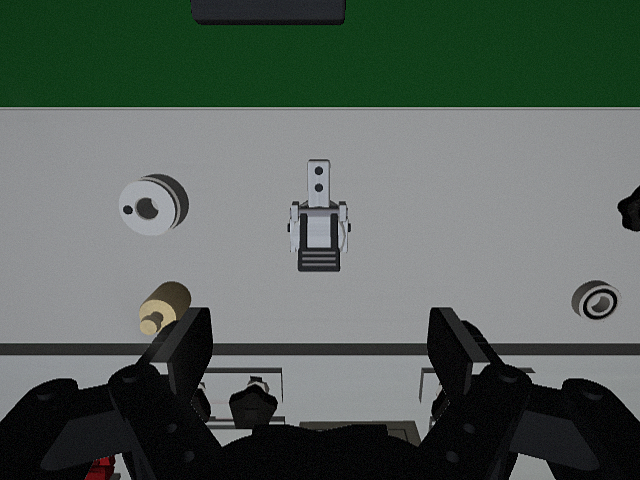

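The view matches the predicted projections to within 2–3 px: stub end (318,160), lever tip (319,271), flats x 290–350. I'll descend and grip.

```bash
python3 -m crank '[1,0,0,40,0,1,0,0,40,0,1,0,0,30,0,1,0,0,20,0,1,0,0,10,0,1,0,0,5,0,1,0,0,0,0]'; python3 -m crank '[-1,0,0,0,0,-1,0,0,0,0,-1,0,0,0,0,-1,0,0,0,0,-1,0,0,0,0,-1,0,0,0,0,-1,0,0,0,0,-1,0,0,0,0]'
```

```text
t: 3.05
tcp_pos: [480.3, 121.3, 6.9]
orientation: [3.141, 0.001, -3.141]
contact_force: [0.1, 0.7, -0.3]
gripper_width: 85.1
t: 4.05
tcp_pos: [480.3, 121.3, 7.0]
orientation: [3.141, 0.001, -3.141]
contact_force: [-0.6, 1.4, 8.2]
gripper_width: 41.5
```

```bash
python3 - <<'E'
from h import *
w=robot.grab_frame("wrist");save(w,"w2.png")
s=robot.grab_frame("scene");save(s,"s2.png",(245,215,80,80),7)
print(robot.observe())
E
```

```text
{'t': 4.15, 'joint_pos': array([ 1.13840664e-01,  6.71958534e-01,  2.05707313e+00,  3.21642985e-04,
        4.11243759e-01, -1.45751170e+00]), 'joint_velocities': array([-0.00109315, -0.00086193, -0.00051817,  0.0008409 ,  0.00028455,
       -0.00108413]), 'effort': array([-6.41442519e-01, -5.27698267e+01, -8.85835469e+00, -8.45940015e-02,
       -1.44128040e-01,  4.70557355e-02]), 'tcp_pos': array([480.27288766, 121.27437046,   6.93512022]), 'orientation': array([ 3.14131561e+00,  1.29418791e-03, -3.14133154e+00]), 'contact_force': array([-1.23513137,  1.53573985,  8.57386771]), 'wrist_torque': array([0.23173865, 0.17196005, 0.04761598]), 'gripper_width': 40.92275518621758}
```

View pics/w2.png

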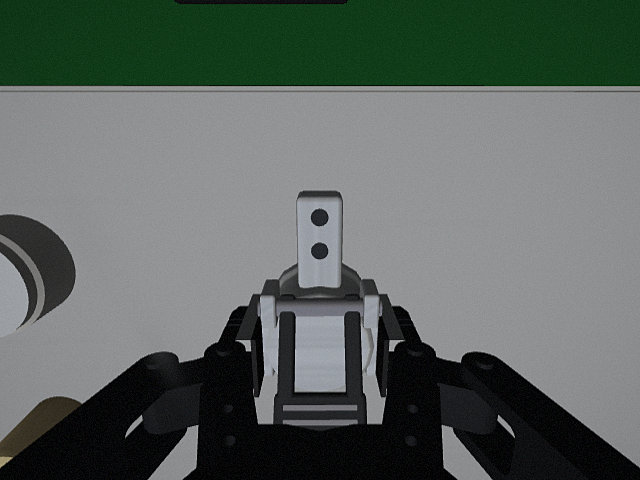

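View pics/s2.png

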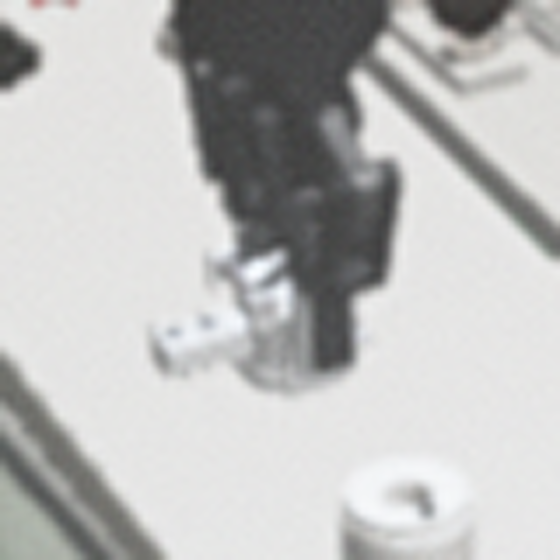

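Gripped at 41 mm across the flats: stub straight in the wrist view (holes (319.5,217) and (319.5,251)), the lever still up. I'll measure the coupler's axis relative to the TCP from the stub end.

```bash
python3 -m crank '[-1,0,0,-10,0,-1,0,0,-30,0,-1,0,0,-50,0,-1,0,0,-50,0,-1,0,0,0,0,-1,0,0,0,0]';python3 - <<'E'
from h import *
w=robot.grab_frame("wrist");save(w,"w3.png",(220,150,200,150),4)
s=robot.observe();print(s["tcp_pos"],s["contact_force"],s["gripper_width"],s["orientation"])
for d in(42,53):
  for z in (25,27): print(d,z,proj(w,s["tcp_pos"]+np.array([-d,0,z-7])))
E
```

```text
t: 4.9
tcp_pos: [479.1, 121.0, 145.6]
orientation: [-3.142, -0.001, -3.141]
contact_force: [0.5, -0.3, -5.9]
gripper_width: 40.9
[478.98945607 121.00009046 145.06747896] [ 0.73103576  0.08234696 -6.30967664] 41.091448872740315 [-3.14137642e+00 -2.48171991e-03 -3.14143169e+00]
42 25 [321.75463387 230.1247361 ]
42 27 [321.7889799  231.73617385]
53 25 [321.8423795  198.91117533]
53 27 [321.87898648 200.08643923]
```

View pics/w3.png

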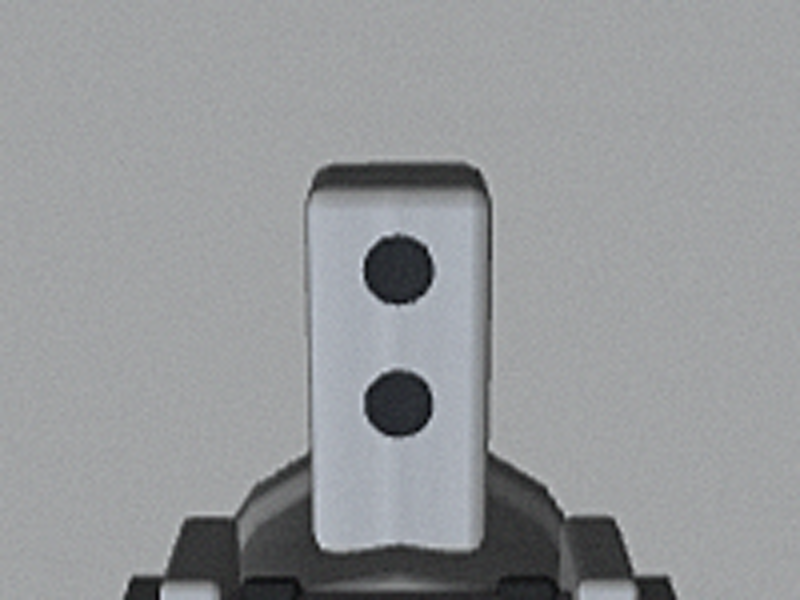

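The stub end is 198 px vs 200 predicted, so the axis sits about 0.5–1 mm towards -x of the TCP, with no visible tilt. Next I'll carry it over the stand and then check.

```bash
python3 -m crank '[-1,-3,-18,0,0,-1,0,-50,0,0,-1,0,-50,0,0,-1,0,-50,0,0,-1,0,-50,0,0,-1,0,-50,0,0,-1,0,-30,0,0,-1,0,-20,0,0,-1,0,0,20,0,-1,0,0,20,0,-1,0,0,10,0,-1,0,0,0,0]';python3 - <<'E'
from h import *
import pickle
s=robot.observe();print(s["tcp_pos"],s["contact_force"],s["gripper_width"],s["orientation"],s["wrist_torque"])
w=robot.grab_frame("wrist");save(w,"w4.png")
f=robot.grab_frame("scene");save(f,"s4.png",(300,260,90,90),8)
t=robot.grab_frame("top");pickle.dump((t,f,w),open("f4.pkl","wb"))
E
```

```text
t: 6.45
tcp_pos: [482.7, -196.6, 95.6]
orientation: [3.141, -0.001, -3.141]
contact_force: [1.2, 0.4, -6.3]
gripper_width: 41.4
[ 482.6882695  -196.64277891   95.60807785] [ 1.22037746  0.35732189 -6.32724845] 41.370147794172944 [ 3.14065077e+00 -1.46276182e-03 -3.14107060e+00] [-0.0513924  -0.05319728  0.01956121]
```

View pics/s4.png

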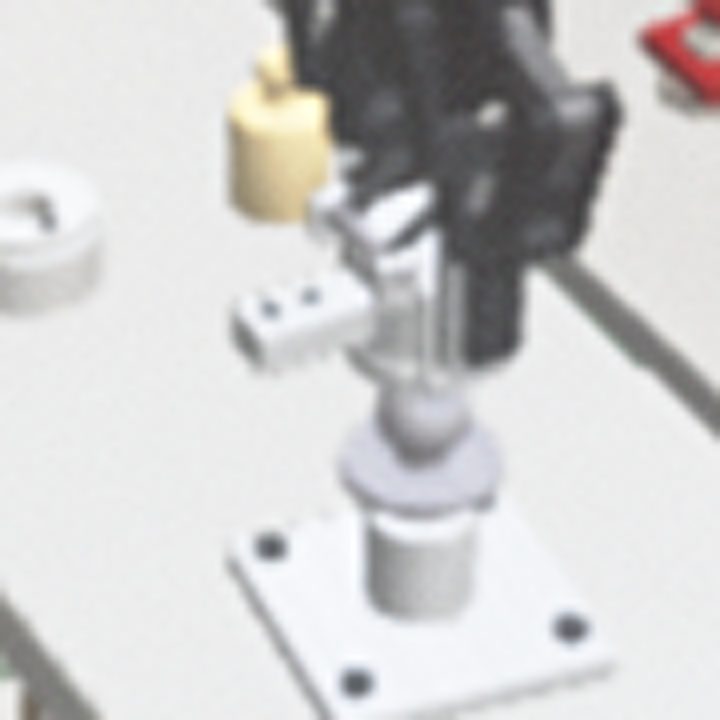

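View pics/w4.png

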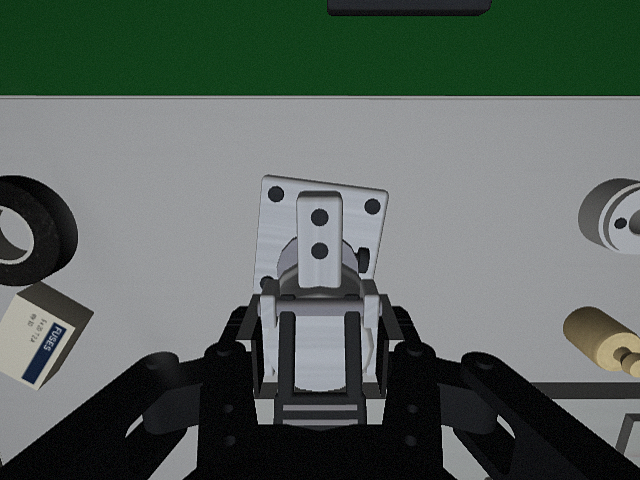

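```bash
python3 - <<'E'
from h import *
import pickle
t,s,w=pickle.load(open("f4.pkl","rb"))
a=onz(w,372,206,10);b=onz(w,267,283,10);c=onz(w,275,194,10);print(a,b,c,(a+b)/2, np.linalg.norm(a-c),np.linalg.norm(b-c))
for u,v in((319.5,217),(319.5,251)):print(onz(w,u,v,115.6))
E
```

```text
[ 454.49522161 -164.65802748   10.        ] [ 506.76122488 -232.22144684   10.        ] [ 447.0098895  -224.82990457   10.        ] [ 480.62822325 -198.43973716   10.        ] 60.63567423228066 60.20678514011885
[ 435.25766148 -197.5135572   115.6       ]
[ 447.38677511 -197.49861843  115.6       ]
```

Stand and coupler agree to within about 1 mm in the wrist view (relative offset -0.8, -0.9). I'll trim 0.6 mm and lower gently.

```bash
python3 -m crank '[-1,0.6,-0.6,3,0,-1,0,0,3,0,-1,0,0,3,0,-1,0,0,0,0]';python3 -m crank '[-1,0,0,2,0,-1,0,0,2,0,-1,0,0,1,0,-1,0,0,0,0]';python3 -m crank '[-1,0,0,1,0,-1,0,0,1,0,-1,0,0,1,0,-1,0,0,0,0]'; python3 -m crank '[-1,0,0,1,0,-1,0,0,1,0,-1,0,0,0,0]'
```

```text
t: 7.1
tcp_pos: [482.3, -197.4, 87.0]
orientation: [3.141, -0.0, -3.141]
contact_force: [0.1, 0.5, -6.7]
gripper_width: 41.1
t: 7.6
tcp_pos: [482.3, -197.4, 82.2]
orientation: [3.141, -0.0, -3.141]
contact_force: [0.3, -1.0, -6.1]
gripper_width: 40.7
t: 8.1
tcp_pos: [482.3, -197.4, 79.2]
orientation: [3.141, -0.0, -3.141]
contact_force: [-0.1, -0.7, -6.2]
gripper_width: 41.1
t: 8.48
tcp_pos: [482.3, -197.4, 77.2]
orientation: [3.141, -0.0, -3.141]
contact_force: [0.8, 0.1, -6.0]
gripper_width: 41.0
```

```bash
for i in 1 ; do python3 -m crank '[-1,0,0,1,0,-1,0,0,1,0,-1,0,0,0,0]'; done; python3 -m crank '[-1,0,0,1,0,-1,0,0,1,0,-1,0,0,0,0]'; python3 -m crank '[-1,0,0,1,0,-1,0,0,0,0]'
```

```text
t: 8.85
tcp_pos: [482.3, -197.4, 75.2]
orientation: [3.141, -0.0, -3.141]
contact_force: [0.3, -0.5, -5.6]
gripper_width: 40.8
t: 9.22
tcp_pos: [482.4, -197.5, 73.2]
orientation: [3.142, 0.0, -3.141]
contact_force: [-0.3, -0.6, -6.0]
gripper_width: 41.2
t: 9.48
tcp_pos: [482.5, -197.6, 72.4]
orientation: [-3.141, 0.0, -3.141]
contact_force: [0.9, -1.6, -3.6]
gripper_width: 40.7
```

```bash
python3 -m crank '[-1,0,0,1,0,-1,0,0,0,0]'; python3 -m crank '[-1,0,0,1,0,-1,0,0,0,0]'; python3 -m crank '[-1,0,0,1,0,-1,0,0,0,0]'
```

```text
t: 9.72
tcp_pos: [482.7, -197.6, 71.5]
orientation: [-3.141, 0.001, -3.141]
contact_force: [0.6, -0.9, -0.8]
gripper_width: 40.9
t: 9.98
tcp_pos: [482.9, -197.6, 70.7]
orientation: [-3.141, 0.001, -3.141]
contact_force: [2.2, -0.6, 3.4]
gripper_width: 41.2
t: 10.22
tcp_pos: [483.0, -197.7, 69.8]
orientation: [-3.141, 0.002, -3.141]
contact_force: [1.7, -0.8, 5.0]
gripper_width: 40.7
```

The ball is centring the cup towards +x and -y. I'll follow that with the command while pressing.

```bash
python3 -m crank '[-1,-0.7,-0.3,1,0,-1,0,0,0,0]'; python3 -m crank '[-1,-0.3,0,1,0,-1,0,0,1,0,-1,0,0,0,0]'; python3 -m crank '[-1,0,0,1,0,-1,0,0,0,0]'
```

```text
t: 10.48
tcp_pos: [483.2, -197.7, 68.4]
orientation: [-3.142, 0.0, -3.141]
contact_force: [1.1, 1.0, 2.1]
gripper_width: 40.9
t: 10.85
tcp_pos: [483.1, -197.6, 66.0]
orientation: [3.141, -0.001, -3.141]
contact_force: [1.2, -0.9, -4.4]
gripper_width: 41.3
t: 11.1
tcp_pos: [483.2, -197.6, 65.0]
orientation: [3.141, -0.0, -3.141]
contact_force: [0.6, -0.5, -3.4]
gripper_width: 41.1
```

```bash
python3 -m crank '[-1,0,0,1,0,-1,0,0,0,0]'; python3 -m crank '[-1,0,0,1,0,-1,0,0,0,0]'; python3 -m crank '[-1,0,0,0.5,0,-1,0,0,0,0]'
```

```text
t: 11.35
tcp_pos: [483.2, -197.7, 63.9]
orientation: [3.141, -0.0, -3.142]
contact_force: [0.3, -1.2, -6.1]
gripper_width: 40.8
t: 11.6
tcp_pos: [483.2, -197.7, 62.9]
orientation: [3.141, -0.001, -3.141]
contact_force: [0.5, -0.8, -8.0]
gripper_width: 41.1
t: 11.85
tcp_pos: [483.2, -197.7, 62.7]
orientation: [3.141, -0.0, -3.141]
contact_force: [-0.9, -0.6, -4.1]
gripper_width: 41.1
```

```bash
python3 - <<'E'
from h import *
w=robot.grab_frame("wrist");save(w,"w5.png",(220,150,200,150),4)
f=robot.grab_frame("scene");save(f,"s5.png",(300,260,90,90),8)
s=robot.observe();print(s["tcp_pos"],s["contact_force"],s["wrist_torque"])
E
```

```text
[ 483.18806934 -197.655955     62.71497515] [-1.58602976  1.17793582 -3.43868458] [-0.01192749  0.30901819  0.01865688]
```

View pics/s5.png

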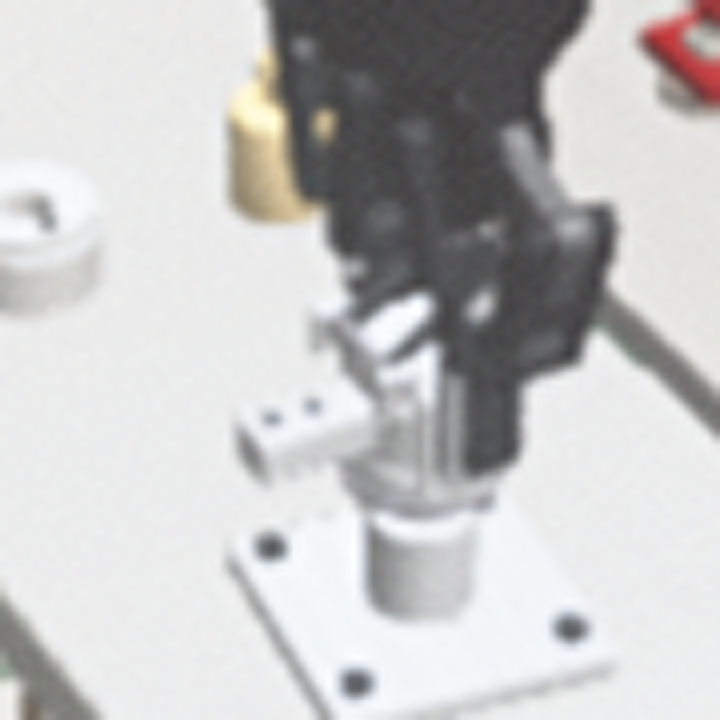

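View pics/w5.png

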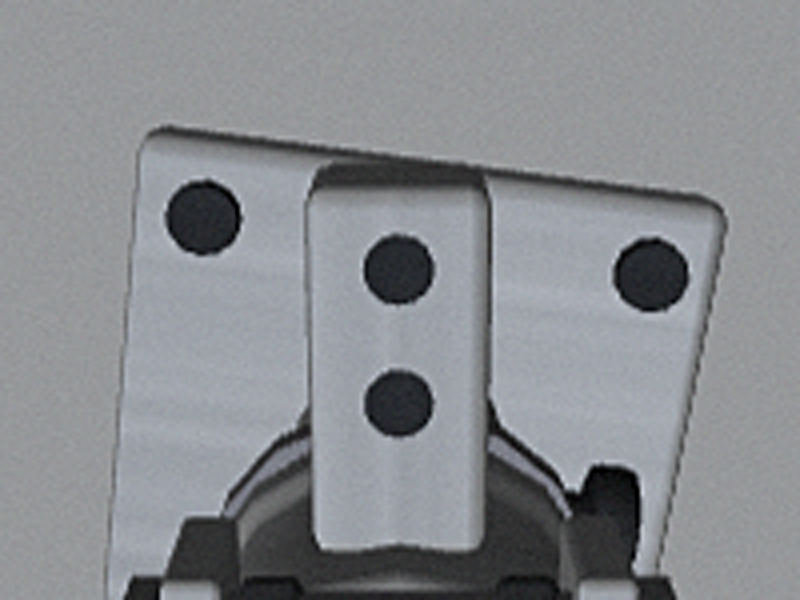

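The rim appears seated on the collar. Motion stopped at TCP z 62.7, which is rim ≈55.8 against the predicted 56. The stub has not slipped in the grip and the lever is up. I'll press a little to confirm the stop.

```bash
python3 -m crank '[-1,0,0,0.5,0,-1,0,0,0,0]'; python3 -m crank '[-1,0,0,1,0,-1,0,0,0,0,-1,0,0,0,0]'
```

```text
t: 12.2
tcp_pos: [483.2, -197.7, 62.6]
orientation: [3.141, -0.0, -3.141]
contact_force: [-3.7, 1.5, 4.9]
gripper_width: 41.1
t: 12.58
tcp_pos: [483.3, -197.7, 62.4]
orientation: [-3.141, 0.0, -3.141]
contact_force: [-7.3, 2.5, 17.2]
gripper_width: 40.9
```

Hard stop (0.2 mm travel for +12 N). I'll relax the push, release, and rise to check.

```bash
python3 -m crank '[-1,0,0,-1,0,-1,0,0,-0.7,0,-1,0,0,0,0,1,0,0,0,0,1,0,0,0,0,1,0,0,0,0,1,0,0,0,0,1,0,0,0,0]'; python3 -m crank '[1,0,0,-30,0,1,0,0,-50,0,1,0,0,-50,0,1,0,0,0,0]'; python3 - <<'E'
from h import *
import pickle
w=robot.grab_frame("wrist");save(w,"w6.png",(220,140,200,150),4)
f=robot.grab_frame("scene");save(f,"s6.png",(310,270,70,70),8)
t=robot.grab_frame("top");pickle.dump((t,f,w),open("f6.pkl","wb"))
s=robot.observe();print(s["tcp_pos"],s["contact_force"],s["gripper_width"])
for X in((482.7,-197.7,56+36),(482.7,-197.7,96),(429.7,-197.7,83),(489.7,-197.7,119)):print(proj(w,X),proj(f,X))
E
```

```text
t: 13.58
tcp_pos: [483.4, -197.8, 63.0]
orientation: [-3.142, 0.0, -3.141]
contact_force: [-0.2, 0.2, 0.3]
gripper_width: 85.4
t: 14.08
tcp_pos: [484.5, -198.4, 196.3]
orientation: [-3.138, 0.006, -3.141]
contact_force: [0.2, 0.2, -0.1]
gripper_width: 85.3
[ 482.92858599 -197.52710073  192.1656108 ] [-0.13307214  1.05926775 -0.30033824] 85.38857530999631
[321.98968744 236.5833013 ] [353.12351984 302.19058084]
[322.00971607 238.34071149] [353.15558942 300.5915189 ]
[322.1858796  157.17038281] [330.26993494 313.30320355]
[322.10216603 260.0771492 ] [356.33949844 290.33161962]
```

View pics/s6.png

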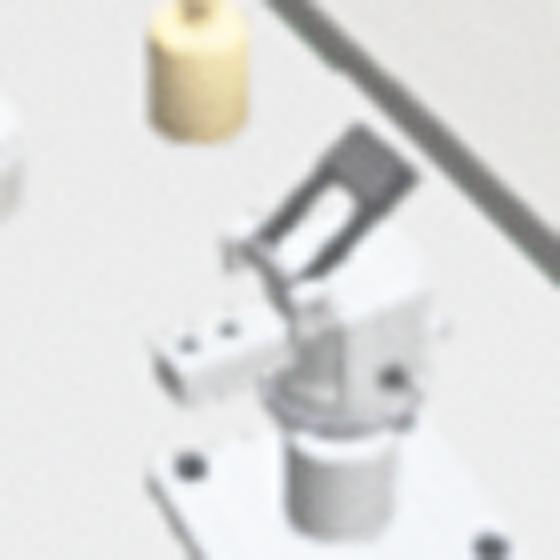

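View pics/w6.png

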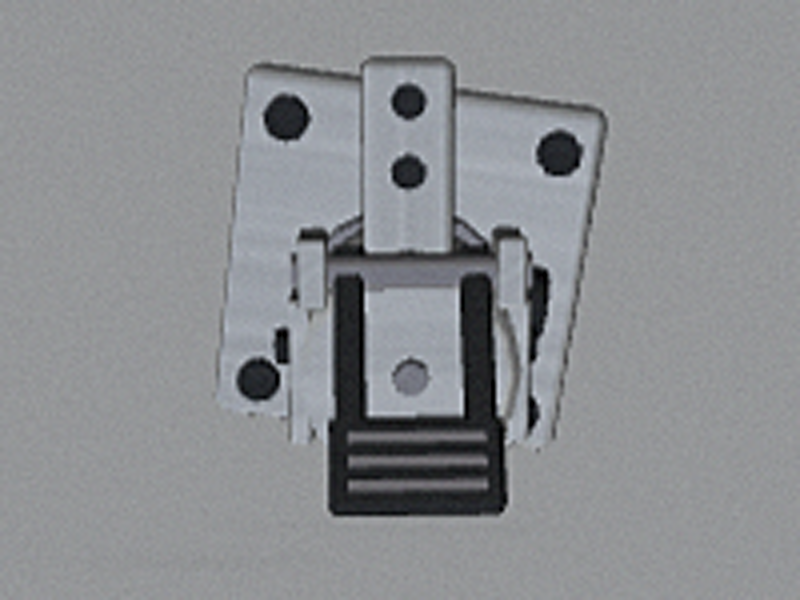

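The home pin shows in the roof at crop (410,377), i.e. px (322,234), where predicted. The coupler stands upright with the rim on the collar and the lever up. Now I'll close the fingers and go over the pad.

```bash
python3 -m crank '[-1,-14.5,0,0,0,-1,0,0,0,0,-1,0,0,0,0,-1,0,0,0,0,-1,0,0,0,0,-1,0,0,0,0,-1,0,0,0,0,-1,0,0,30,0,-1,0,0,30,0,-1,0,0,0,0,-1,0,0,0,0]'; python3 -m crank '[-1,0,0,3,0,-1,0,0,3,0,-1,0,0,0,0]'; python3 -m crank '[-1,0,0,2,0,-1,0,0,2,0,-1,0,0,2,0,-1,0,0,0,0]'
```

```text
t: 15.6
tcp_pos: [498.3, -198.0, 133.9]
orientation: [-3.141, 0.001, -3.141]
contact_force: [0.3, -0.3, 0.0]
gripper_width: -0.2
t: 15.98
tcp_pos: [497.8, -197.7, 127.1]
orientation: [3.142, 0.0, -3.141]
contact_force: [0.7, 0.6, 0.5]
gripper_width: 0.3
t: 16.48
tcp_pos: [498.4, -198.0, 121.2]
orientation: [-3.141, 0.001, -3.141]
contact_force: [2.2, -0.0, 3.6]
gripper_width: -0.1
```

Contact with the lever tip at about z 122 with 3.6 N. Continuing down.

```bash
python3 -m crank '[-1,0,0,2,0,-1,0,0,2,0,-1,0,0,2,0,-1,0,0,0,0]'; python3 -m crank '[-1,0,0,2,0,-1,0,0,2,0,-1,0,0,2,0,-1,0,0,0,0]';  python3 -m crank '[-1,0,0,2,0,-1,0,0,2,0,-1,0,0,2,0,-1,0,0,0,0]'; python3 -m crank '[-1,0,0,1,0,-1,0,0,1,0,-1,0,0,0,0]'
```

```text
t: 16.98
tcp_pos: [498.4, -198.0, 115.2]
orientation: [-3.141, 0.001, -3.141]
contact_force: [3.5, -0.4, 3.6]
gripper_width: 0.0
t: 17.48
tcp_pos: [497.4, -197.6, 108.6]
orientation: [3.141, -0.001, -3.141]
contact_force: [1.0, -1.1, 1.2]
gripper_width: -0.2
t: 17.98
tcp_pos: [497.6, -197.6, 102.7]
orientation: [3.141, -0.001, -3.141]
contact_force: [1.6, -0.2, 1.2]
gripper_width: -0.2
t: 18.35
tcp_pos: [497.8, -197.7, 100.9]
orientation: [3.141, -0.0, -3.141]
contact_force: [2.4, -0.8, 2.3]
gripper_width: 0.1
```

```bash
python3 -m crank '[-1,0,0,1,0,-1,0,0,0,0]'; python3 -m crank '[-1,0,0,1,0,-1,0,0,0,0]';  python3 -m crank '[-1,0,0,1,0,-1,0,0,0,0]'; python3 -m crank '[-1,0,0,0.5,0,-1,0,0,0,0]'
```

```text
t: 18.6
tcp_pos: [497.9, -197.8, 100.0]
orientation: [3.142, 0.0, -3.141]
contact_force: [2.7, -1.4, 3.3]
gripper_width: -0.0
t: 18.85
tcp_pos: [498.0, -197.9, 99.0]
orientation: [-3.141, 0.0, -3.141]
contact_force: [2.0, -2.2, 2.4]
gripper_width: 0.0
t: 19.1
tcp_pos: [497.6, -197.6, 97.8]
orientation: [3.141, -0.001, -3.141]
contact_force: [1.0, -0.1, 2.5]
gripper_width: -0.3
t: 19.35
tcp_pos: [497.8, -197.8, 97.5]
orientation: [3.142, 0.0, -3.141]
contact_force: [2.6, -0.6, 4.3]
gripper_width: -0.2
```

```bash
python3 -m crank '[-1,0,0,0.5,0,-1,0,0,0,0]'; python3 -m crank '[-1,0,0,0.7,0,-1,0,0,0,0]'
```

```text
t: 19.6
tcp_pos: [498.0, -197.9, 97.2]
orientation: [-3.141, 0.001, -3.141]
contact_force: [3.0, -1.1, 6.4]
gripper_width: -0.3
t: 19.85
tcp_pos: [498.2, -198.0, 96.7]
orientation: [-3.141, 0.001, -3.141]
contact_force: [2.0, -2.0, 8.6]
gripper_width: -0.1
```

```bash
python3 -m crank '[-1,0,0,0.6,0,-1,0,0,0,0]'; python3 -m crank '[-1,0,0,0.5,0,-1,0,0,0,0]'; python3 - <<'E'
from h import *
f=robot.grab_frame("scene");save(f,"s7.png",(310,270,70,70),8)
E
```

```text
t: 20.1
tcp_pos: [498.3, -198.1, 96.3]
orientation: [-3.141, 0.001, -3.141]
contact_force: [1.9, -2.4, 10.6]
gripper_width: -0.2
t: 20.35
tcp_pos: [498.3, -198.1, 96.0]
orientation: [-3.141, 0.002, -3.141]
contact_force: [1.2, -0.7, 12.7]
gripper_width: -0.3
```

View pics/s7.png

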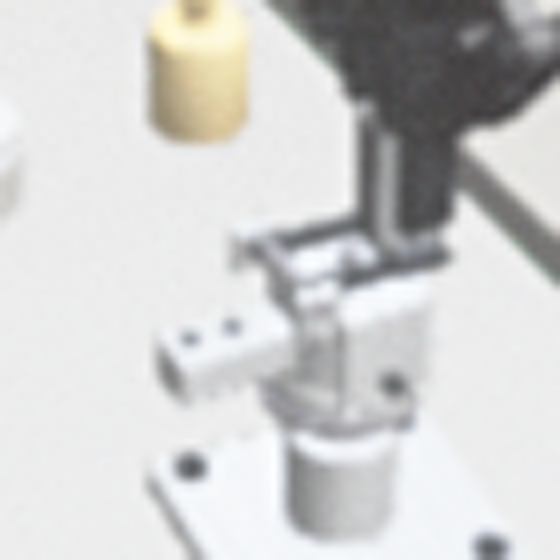

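The lever looks level. The stub rose by about 0.5 px, so the coupler may be tilting slightly under the push. I'll lift off and look.

```bash
python3 -m crank '[-1,0,0,-3,0,-1,0,0,-30,0,-1,0,0,-50,0,-1,0,0,0,0,-1,0,0,0,0]'; python3 - <<'E'
from h import *
import pickle
w=robot.grab_frame("wrist");save(w,"w8.png",(220,140,200,150),4)
f=robot.grab_frame("scene");save(f,"s8.png",(310,270,70,70),8)
pickle.dump((f,w),open("f8.pkl","wb"))
s=robot.observe();print(s["tcp_pos"],s["contact_force"])
a=cv2.imread("pics/s6.png");b=cv2.imread("pics/s8.png");cv2.imwrite("pics/m8.png",cv2.resize(np.hstack([a,b]),None,fx=.71,fy=.71))
E
```

```text
t: 21.02
tcp_pos: [497.1, -197.3, 177.4]
orientation: [3.141, -0.002, -3.141]
contact_force: [0.4, -0.2, -1.0]
gripper_width: 0.0
[ 497.16940394 -197.38922233  176.84012069] [ 1.07090187 -0.05622545 -0.03049424]
```

View pics/m8.png

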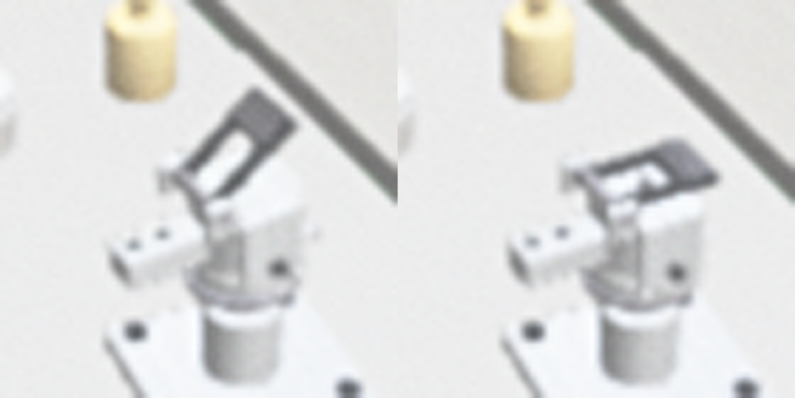

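View pics/w8.png

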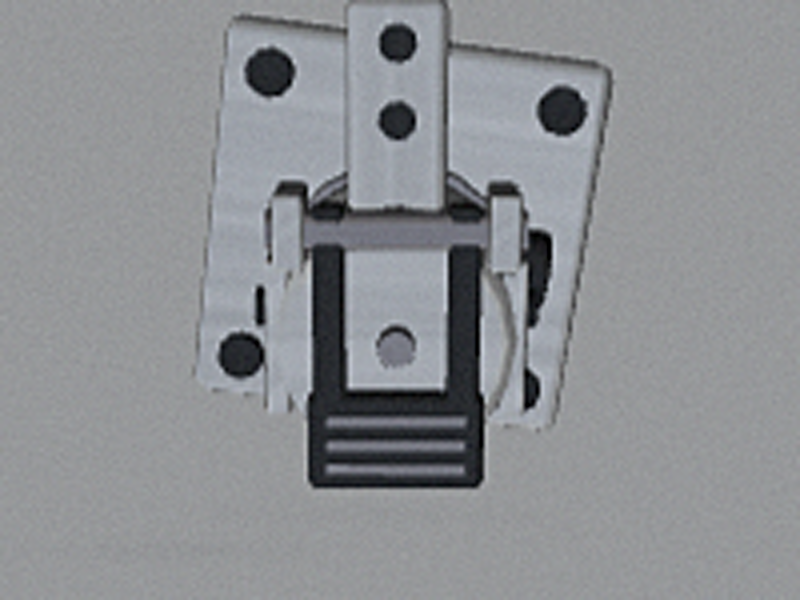

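```bash
python3 - <<'E'
from h import *
import pickle
f6=pickle.load(open("f6.pkl","rb"))[1];f8,w8=pickle.load(open("f8.pkl","rb"));w6=pickle.load(open("f6.pkl","rb"))[2]
def cen(f,box,th):
    x,y,w,h=box;g=cv2.cvtColor(f["img"],cv2.COLOR_RGB2GRAY)[y:y+h,x:x+w].astype(float)
    k=np.clip(th-g,0,None);Y,X=np.mgrid[y:y+h,x:x+w];return np.array([(k*X).sum(),(k*Y).sum()])/k.sum()
for b in((331,310,5,5),(336,308,5,5),(331,325,7,7),(356,314,6,6)):
    print(b,cen(f6,b,190),cen(f8,b,190))
# wrist: holes
def W(U,V): return ((U+.5)/4-.5+220,(V+.5)/4-.5+140)
h6=[cen(w6,(int(W(u,v)[0])-6,int(W(u,v)[1])-6,13,13),110) for u,v in((408,101),(408,172))]
h8=[cen(w8,(int(W(u,v)[0])-6,int(W(u,v)[1])-6,13,13),110) for u,v in((397,43),(397,121))]
print(h6,h8)
for h,w,f in((h6,w6,f6),(h8,w8,f8)):
    for i,b in enumerate(((331,310,5,5),(336,308,5,5))): print(tri(w,h[i],f,cen(f,b,190)), onz(w,*h[i],83))
# lever tip edge  (upper far edge) in w8, tip bottom edge
for z in(92,96,98.5,102): print(z,onz(w8,*W(397,468),z))
print("predict lever tip upper edge level, z98.5, x+23:",proj(w8,(505.7,-197.7,98.5)),"obs",W(397,474),W(397,487))
E
```

```text
(331, 310, 5, 5) [333.  312.9] [333.15 312.  ]
(336, 308, 5, 5) [338. 311.] [338.375   310.40625]
(331, 325, 7, 7) [333.36936937 327.98558559] [333.38928571 327.97678571]
(356, 314, 6, 6) [358.71287129 316.84950495] [358.68514851 317.6039604 ]
[array([321.64256248, 165.03008978]), array([321.57714286, 182.73913043])] [array([318.98162205, 150.34498602]), array([318.92463466, 169.85866388])]
(array([ 435.30286299, -198.18776003,   82.25069709]), np.float64(0.6827313192805321)) [ 434.90333717 -198.04998203   83.        ]
(array([ 447.06577326, -198.12400485,   82.75651344]), np.float64(0.32625165959392427)) [ 446.87398908 -198.0615637    83.        ]
(array([ 435.77118177, -198.44220893,   84.54675171]), np.float64(0.21895695727170528)) [ 435.78042936 -198.39429981   83.        ]
(array([ 447.72510095, -198.48993433,   84.25890145]), np.float64(0.3183844953616019)) [ 447.73072109 -198.42399058   83.        ]
92 [ 502.42397221 -198.42776786   92.        ]
96 [ 500.96164646 -198.42655326   96.        ]
98.5 [ 500.04769287 -198.42579413   98.5       ]
102 [ 498.76815784 -198.42473135  102.        ]
predict lever tip upper edge level, z98.5, x+23: [320.01352734 264.98931354] obs (318.875, 258.125) (318.875, 261.375)
```

The lever is down and the pin is still showing at wrist crop (396,346). But the stub holes rose 0.6–0.9 px (≈1.5–2.2 mm), a nose-down tilt of roughly 0.05 rad. That is too close to the limit, so I'll level it by pressing gently on the drawbar stub.

```bash
python3 -m crank '[-1,30,0,0,0,-1,30,0,0,0,-1,0,0,40,0,-1,0,0,35,0,-1,0,0,8,0,-1,0,0,0,0,-1,0,0,0,0]'; python3 -m crank '[-1,0,0,2,0,-1,0,0,2,0,-1,0,0,0,0]'; python3 -m crank '[-1,0,0,1,0,-1,0,0,1,0,-1,0,0,0,0]'
```

```text
t: 22.0
tcp_pos: [438.3, -197.9, 96.0]
orientation: [-3.141, 0.001, -3.141]
contact_force: [0.1, -0.3, -0.4]
gripper_width: 0.1
t: 22.38
tcp_pos: [437.8, -197.7, 91.2]
orientation: [3.142, 0.0, -3.141]
contact_force: [0.2, -0.4, 0.5]
gripper_width: 0.4
t: 22.75
tcp_pos: [437.8, -197.7, 89.1]
orientation: [3.141, -0.0, -3.141]
contact_force: [0.1, -0.5, -0.7]
gripper_width: -0.5
```

```bash
python3 -m crank '[-1,0,0,1,0,-1,0,0,1,0,-1,0,0,0,0]'; python3 -m crank '[-1,0,0,1,0,-1,0,0,0,0]';python3 -m crank '[-1,0,0,0.7,0,-1,0,0,0,0]';python3 -m crank '[-1,0,0,0.7,0,-1,0,0,0,0]'
```

```text
t: 23.12
tcp_pos: [437.8, -197.7, 87.1]
orientation: [3.141, -0.0, -3.141]
contact_force: [0.0, 0.7, -0.3]
gripper_width: -0.0
t: 23.38
tcp_pos: [437.8, -197.7, 86.1]
orientation: [3.141, -0.0, -3.141]
contact_force: [-0.7, -0.0, 0.9]
gripper_width: -0.1
t: 23.62
tcp_pos: [437.8, -197.8, 85.4]
orientation: [3.141, -0.0, -3.141]
contact_force: [-0.9, -0.2, 1.2]
gripper_width: -0.4
t: 23.88
tcp_pos: [437.8, -197.7, 84.7]
orientation: [3.141, -0.0, -3.141]
contact_force: [0.0, 1.1, -0.3]
gripper_width: 0.1
```

```bash
python3 -m crank '[-1,0,0,0.7,0,-1,0,0,0,0]'; python3 -m crank '[-1,0,0,0.7,0,-1,0,0,0,0]';python3 -m crank '[-1,0,0,0.6,0,-1,0,0,0,0]'; python3 - <<'E'
from h import *
f=robot.grab_frame("scene");save(f,"s9.png",(310,270,70,70),8)
E
```

```text
t: 24.12
tcp_pos: [437.8, -197.8, 84.0]
orientation: [3.141, -0.0, -3.141]
contact_force: [0.3, 0.7, 0.1]
gripper_width: -0.1
t: 24.38
tcp_pos: [437.8, -197.8, 83.3]
orientation: [3.141, -0.0, -3.141]
contact_force: [-0.8, -1.1, -0.1]
gripper_width: 0.1
t: 24.62
tcp_pos: [437.8, -197.8, 82.7]
orientation: [3.141, 0.0, -3.141]
contact_force: [-0.1, 0.3, -0.2]
gripper_width: -0.1
```

View pics/s9.png

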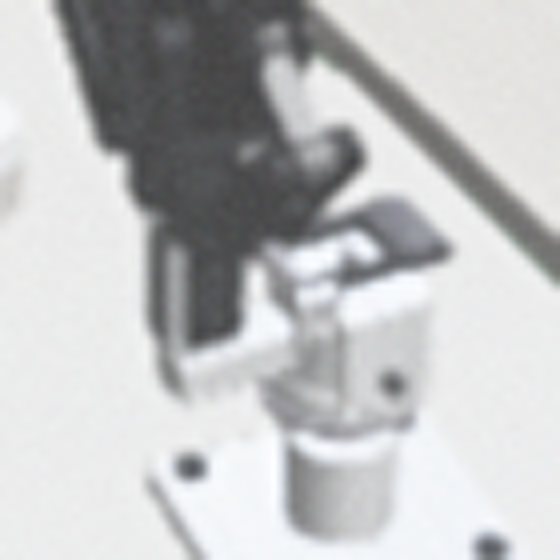

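```bash
python3 -m crank '[-1,0,0,0.6,0,-1,0,0,0,0]'; python3 -m crank '[-1,0,0,0.6,0,-1,0,0,0,0]';python3 -m crank '[-1,0,0,0.5,0,-1,0,0,0,0]'
```

```text
t: 24.92
tcp_pos: [437.9, -197.8, 82.2]
orientation: [3.142, 0.0, -3.141]
contact_force: [-1.1, 0.3, 0.2]
gripper_width: -0.1
t: 25.18
tcp_pos: [437.7, -197.8, 81.8]
orientation: [3.142, -0.0, -3.141]
contact_force: [-2.3, -1.2, 6.0]
gripper_width: 0.0
t: 25.42
tcp_pos: [437.6, -197.8, 81.4]
orientation: [-3.142, -0.0, -3.141]
contact_force: [-3.4, -1.1, 8.7]
gripper_width: -0.4
```

```bash
python3 -m crank '[-1,0,0,-3,0,-1,0,0,-30,0,-1,0,0,-50,0,-1,-30,0,-40,0,-1,-25,0,-20,0,-1,0,0,0,0,-1,0,0,0,0]'; cat > meas.py <<'E'
from h import *
import pickle,sys
w=robot.grab_frame("wrist");f=robot.grab_frame("scene")
n=sys.argv[1]
save(f,"s%s.png"%n,(310,270,70,70),8);save(w,"w%s.png"%n,(220,140,200,150),4)
pickle.dump((f,w),open("f%s.pkl"%n,"wb"))
f6=pickle.load(open("f6.pkl","rb"))[1]
def g(f): return cv2.cvtColor(f["img"],cv2.COLOR_RGB2GRAY).astype(np.float32)
# subpixel shift of patches vs f6 (lever up, upright)
for nm,(x,y,w_,h_) in dict(stub=(327,306,20,16),stubend=(326,306,10,16),screw=(353,311,12,10),collar=(340,318,24,8),plate=(326,322,14,14)).items():
    a=g(f6)[y:y+h_,x:x+w_]
    b=g(f)[y-3:y+h_+3,x-3:x+w_+3]
    S=4;A=cv2.resize(a,None,fx=S,fy=S,interpolation=cv2.INTER_CUBIC);B=cv2.resize(b,None,fx=S,fy=S,interpolation=cv2.INTER_CUBIC)
    r=cv2.matchTemplate(B,A,cv2.TM_CCOEFF_NORMED);_,m,_,l=cv2.minMaxLoc(r);print(nm,(np.array(l)/S-3),round(m,3))
print(robot.observe()["tcp_pos"])
E
python3 meas.py 10
```

```text
t: 26.3
tcp_pos: [491.9, -197.4, 223.1]
orientation: [3.141, -0.002, -3.141]
contact_force: [-0.3, 1.3, 0.1]
gripper_width: -0.0
stub [ 0.25 -0.25] 0.973
stubend [ 0.25 -0.25] 0.979
screw [0.   0.75] 0.962
collar [0. 0.] 0.959
plate [0. 0.] 0.999
[ 491.87217725 -197.56249955  223.09386992]
```

View pics/s10.png

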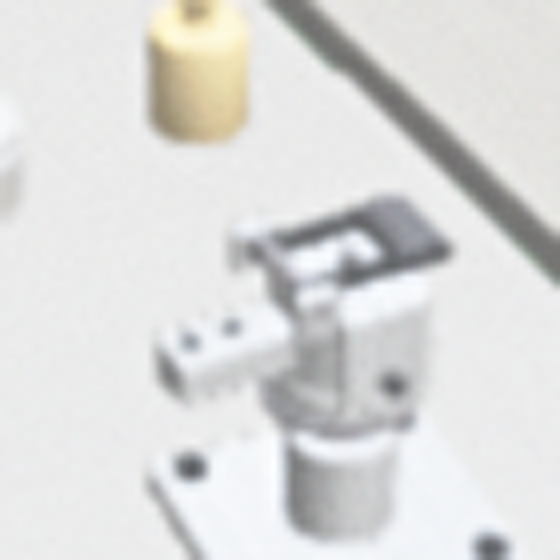

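View pics/w10.png

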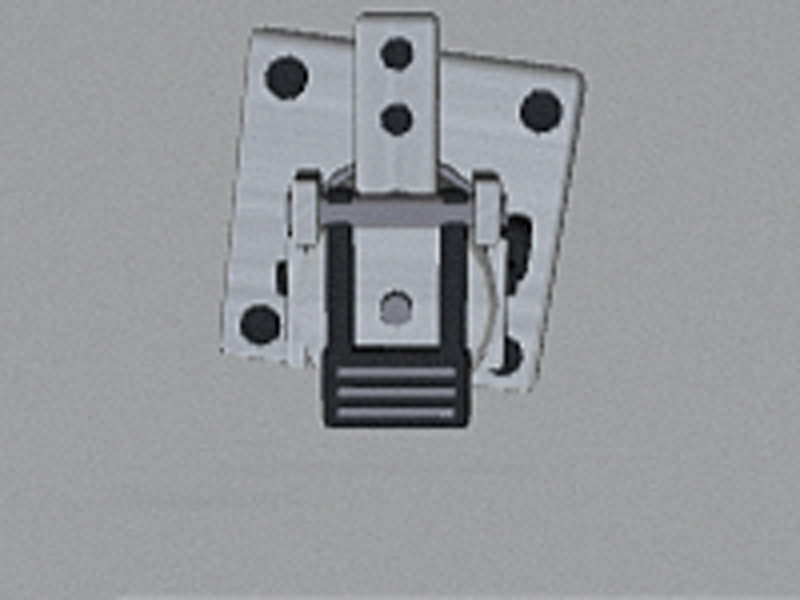

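```bash
python3 - <<'E'
import pickle
src=open('meas.py').read()
b=pickle.load(open('f8.pkl','rb'))
src=src.split('f6=pickle')[1]
exec("from h import *\nf=b[0]\nf6=pickle"+src)
E
```

```text
stub [ 0.25 -0.25] 0.974
stubend [ 0.  -0.5] 0.983
screw [0.   0.75] 0.963
collar [0. 0.] 0.958
plate [0. 0.] 0.999
[ 491.87217725 -197.56249955  223.09386992]
```

The stub is back to within 0.25 px (~0.6 mm) of the upright reference. The "screw" on the side is the bolt end, which moved with the lever. I'll check the lever angle by projecting its expected corners.

```bash
python3 - <<'E'
from h import *
import pickle
f,w=pickle.load(open("f10.pkl","rb"))
O=np.array([482.9,-198.0,55.8])
for q in(.65,.58,.5):
  for y in(14,-14):
    X=O+[-19+42*np.cos(.65-q)-2.5*np.sin(.65-q),y,40+42*np.sin(.65-q)+2.5*np.cos(.65-q)]
    a=proj(f,X);b=proj(w,X);print(q,y,"scene crop",((a-[310,270]+.5)*8-.5).round(0),"wrist crop",((b-[220,140]+.5)*4-.5).round(0))
for nm,X in dict(pin=(0,0,40),h1=(-34,0,27),h2=(-46,0,27)).items():
    a=proj(f,O+X);b=proj(w,O+X);print(nm,((a-[310,270]+.5)*8-.5).round(0),((b-[220,140]+.5)*4-.5).round(0))
E
python3 - <<'E'
import cv2
a=cv2.imread("pics/s10.png")[150:330,200:480]
cv2.imwrite("pics/z10.png",cv2.resize(a,None,fx=2.8,fy=2.8))
E
```

```text
0.65 14 scene crop [400. 188.] wrist crop [473. 440.]
0.65 -14 scene crop [457. 244.] wrist crop [326. 440.]
0.58 14 scene crop [399. 179.] wrist crop [474. 443.]
0.58 -14 scene crop [456. 235.] wrist crop [325. 443.]
0.5 14 scene crop [397. 169.] wrist crop [475. 446.]
0.5 -14 scene crop [454. 225.] wrist crop [324. 446.]
pin [350. 249.] [400. 319.]
h1 [233. 329.] [400. 126.]
h2 [191. 343.] [400.  60.]
```

View pics/z10.png

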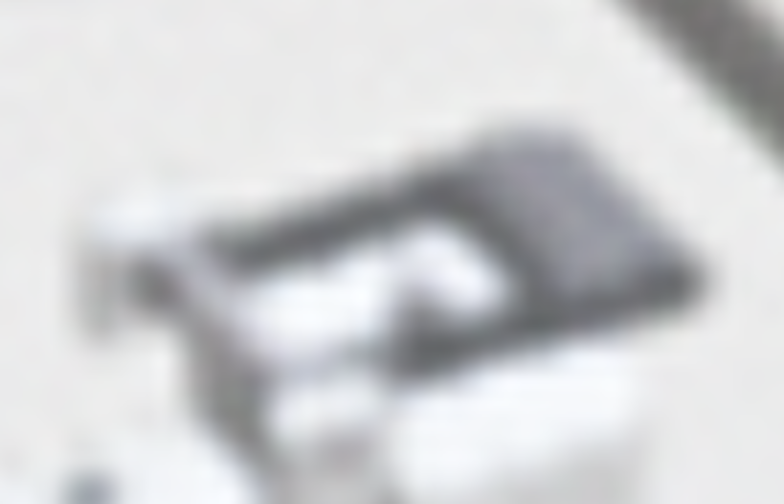

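Lever corners observed at (403,195) and (448,248) in the crop vs (400,188) and (457,244) predicted for fully down. The lever is at its stop. I'll compare the pin's height before and after latching.

```bash
python3 - <<'E'
from h import *
import pickle
w6=pickle.load(open("f6.pkl","rb"))[2];w10=pickle.load(open("f10.pkl","rb"))[1]
O=np.array([482.9,-198.0,55.8])
for w,o in((w6,dict(pin=377,h1=172,h2=101)),(w10,dict(pin=306,h1=119,h2=53))):
  for nm,X in dict(pin=(0,0,40),flush=(0,0,36),h1=(-34,0,27),h2=(-46,0,27)).items():
    b=proj(w,O+X);p=((b-[220,140]+.5)*4-.5);print(nm,p.round(1),o.get(nm))
for n,w,c in(("a",w6,(322,234)),("b",w10,(319,216))):
    save(w,"pin%s.png"%n,(c[0]-20,c[1]-20,40,40),10)
a=[cv2.imread("pics/pin%s.png"%n) for n in "ab"];cv2.imwrite("pics/pin.png",np.hstack(a))
E
```

```text
pin [407.8 395.6] 377
flush [407.7 388.6] None
h1 [408.1 184. ] 172
h2 [408.3 113.4] 101
pin [399.6 318.6] 306
flush [399.6 313.3] None
h1 [399.7 125.7] 119
h2 [399.8  60.4] 53
```

View pics/pin.png

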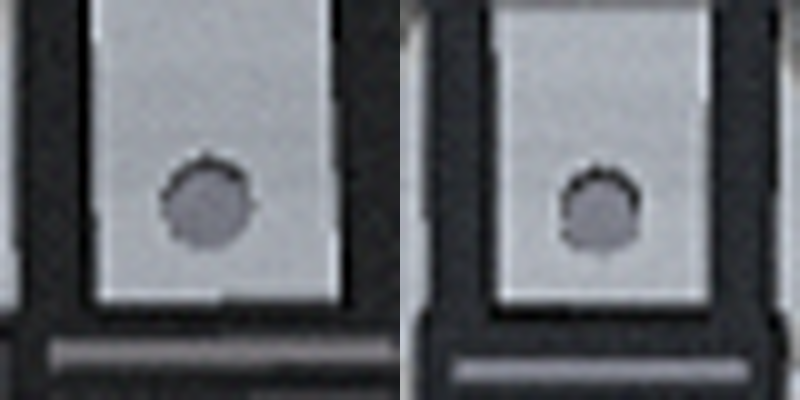

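The pin stands up the same amount before and after latching: an upper dark side wall about 1.8 px high, consistent with ~4 mm proud. The lever is down, the tilt is small and the arm is clear, so I'm handing in.

```bash
python3 - <<'E'
from h import *
s=robot.observe();print(s["t"],s["tcp_pos"],s["contact_force"])
print(robot.close_job())
E
```

```text
26.4 [ 491.87217725 -197.56249955  223.09386992] [-0.38635122 -0.59365906 -0.53877186]
the job is handed in; nothing more can be done
None
```

The coupler is home on the ball and latched, and the job was handed in at 26.4 s. No verdict was reported, so these are my own checks.

- **Seating:** I gripped the cup across its flats and pressed it down past the detents, with the lever up. The most I pressed was about 23 N. It came to a hard stop with the rim about 56 mm above the table, the height I had worked out from the camera views. The home pin stood about 4 mm proud of the roof.
- **Latching:** I pressed the lever down with closed fingers, up to 12.7 N. Its corners ended at or slightly below the position expected for fully down.
- **Tilt:** That push left a slight nose-down tilt, with the stub about 1–2 mm high. I pressed the stub down with about 9 N, which halved the tilt in the picture. About 0.25 px remains, roughly 0.015 rad.
- **Disagreement:** One feature on the cup's side sat 0.75 px lower after latching than before. I took it to be the latch bolt end moving with the lever, not tilt, but did not confirm that.
- **At hand-in:** The arm was well clear at 223 mm, with no contact force beyond noise. I pushed no bystander as far as I could tell, but took no separate before/after measurement of them.

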